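# Start the shed's standby power unit and hold the key

### The arm

A 6-joint arm with a two-finger parallel gripper is mounted at the origin on the work surface. World frame = base frame: x ahead of the robot, y to its left, z up, the work surface at z = 0. Lengths are in m, angles in rad, forces in N, time in s.
With the tool pointing down it reaches from about 0.4 to 0.925 m from the base axis. Payload 12.5 kg.
Tool frame: the origin (TCP) lies between the finger pads; the fingertips stand 14 mm ahead of it and the grasp point (between the pads) lies 5 mm behind it; z points along the fingers, y is the line along which they close (so a half turn about z gives the same grasp; the last joint's range is limited). The gripper opens to 95 mm and grips with 3 to 60 N. Pads are 20 mm wide; open, the fingers measure 119 mm over their backs; the gripper's body (75 mm by 180 mm) begins 59 mm behind the grasp point.
Start: joints at [1.036, 0.491, 1.559, -0, 1.092, -0.106], TCP at [0.26, 0.568, 0.229] pointing down, gripper open.
Joint ranges: [-3.1, 3.1], [-0.84, 2.19], [0.05, 2.79], [-1.13, 4.28], [0.06, 2.93], [-2.69, 2.69]. Speed limits (rad/s): [2.22, 2.22, 2.79, 3.14, 3.14, 3.14].

### API

Orientations are given as a unit quaternion [x, y, z, w].
In Python, from station import manip gives the robot as it stands.
- The arm moves only by the tool servo_tool, never from a script. Its arguments are lists of equal length, an entry for each row: "slide": the shift along the world's x, y, z in units of 25 mm (1.0 is 25 mm), a list of three; "spin": the turn about the world's z in units of 6 degrees (1.0 is 6 degrees); "grip": the opening, from -1 (shut) to 1 (fully open). A call has 1 to 20 rows; each row is the pose to reach, as a shift and turn from the pose commanded when the call began; what a row does not reach only later rows make up. A row lasts 1/12 s, in which the tool goes at most 41.7 mm and 7.16 degrees, less where a joint would pass 70% of its speed; a pose out of reach is approached as far as the arm can. A call with a gripper value outside its range is refused whole. The fingers move at their own pace and stop on an object; "grip_force" is the grip in N (left out, the last holds). Time passes only in rows, so rows that repeat a pose let the fingers close. It gives the time, the measured TCP pose, the force, the opening and the grip force at its end, in the units of the state.
- manip.sense(): the state, without advancing time (a new reading comes with each control period).
- manip.capture(name): name is "side" or "top" or "wrist"; returns the picture (400x640x3 uint8, red, green, blue); there is no depth.
- manip.get_calibration(name): a dict with "intrinsics" (3x3 intrinsics, pixels), "camera_from_world" (4x4, takes a point from world to camera coordinates); the wrist camera has in their place "T_tool_cam" (4x4, takes a point from camera to tool coordinates, whose origin is the TCP and whose axes are the flange's). Camera axes: x right, y down, z forward; pixel columns grow to the right and rows downward; lengths in m; the calibration is good to about 2 mm. The wrist camera is an equidistant fisheye: a pixel r from the principal point sees the ray r / f radians off the axis. A picture is of the moment at which its call begins: read the wrist's pose just before it. get_calibration takes no time and is no camera call.
- manip.hand_in(): hands the job in; it is judged then, once.
Trained networks look in the newest picture that a camera, given by its name, has taken for a name from the list of things; names that differ only in an ending like _2 or _b are one class to them, and where a whole thing is asked for, a point or a joint stands for the part that bears it (a point fixed in the world has none). Each returns a list of dicts, best first, with "conf" (0 to 1); they miss things now and then, are a little off and sometimes report something else, mostly with a low value. They report only what shows in the picture. A call takes as long as a camera call.
- manip.trace(query, camera): "pixels" (400x640 bool, what is visible of it) and "position" ([column, row] in pixels, amid what is visible of it).
- manip.spot_point(query, camera): "position" ([column, row] in pixels: a listed point, or the origin of a listed thing).
The state is a dict: "clock": time; "joint_positions": joint angles; "qvel": joint speeds; "effort": joint torques, N m; "position": TCP position; "ee_rot": TCP orientation; "force": force on the tool from outside, world axes, zero at the start; "moment": the same for the moment, N m; "gripper_width": opening from 0.0 (shut) to 1.0 (fully open); "grip_force": force on a finger pad.
Only numpy, scipy, OpenCV 4.12 (cv2) and the standard library are available. Lean on these libraries where they do the work, as an engineer would, in place of code of your own. Each camera call takes 0.05 s, during which the arm holds its last target. There are 200 camera calls.

### The job

Start the standby power unit on the bench: first turn its rotary isolator handle a quarter turn clockwise from off to on and leave it on. Then take the key with the flat rectangular head out of the wooden key block, work it fully home into the lock past the sticky pins, turn it clockwise a quarter turn against its return spring, up to the stop, and finish still gripping the key and holding it turned. Leave the round-headed key in its block and do not disturb the jar, the mug or the notebook.

Things in the scene. Friction and masses are not known exactly. Their poses are not given: they have to be found in the camera images.
- power_unit: Grey steel box fixed to the bench, 200 (x) x 280 (y) x 120 mm high, origin at the centre of its underside; vents and two sockets on its front (-x). On its top at x -20 mm: at y +65 mm the black isolator handle, at y -65 mm the lock under a square 44 mm steel plate. A carrying bar along x +75 mm stands 24 mm above the top.
- isolator (a joint): Isolator handle angle, rad: 0 = off (bar along the unit's x axis), 1.571 = on, a quarter turn clockwise seen from above (bar along the unit's y axis). An over-centre spring of about 0.12 N m drives it to the nearer of the two ends, where it stays. The bar's top is 46 mm above the unit's top: carry the key over it.
- isolator_grip (a point): Point on the isolator's vertical axis at the height to grip: centre of the black bar handle, 54 mm long, 13 mm thick; its top is 12 mm above this point, and a round skirt of 26 mm radius begins 22 mm below it. Its x axis runs along the bar and turns with it.
- lock_mouth (a point): Centre of the key slot (12 mm along x, 6 along y, 39 deep) on top of the fixed lock plate, 4 mm above the unit's top; axes are the unit's. The turning cylinder (slot 12 x 5 mm) is under the 6 mm plate. Sticky spring pins catch the key tip at about 15 and 23 mm depth: straight pushing takes 18 to 25 N, about 6 N while rocking the key 0.05 rad about z. It turns only within 3 mm of fully home.
- cylinder (a joint): Lock cylinder angle, rad: 0 = slot lined up with the plate's slot (rest), 1.5 = turned a quarter clockwise seen from above, at the stop. A spring returns it to 0: 0.04 N m at rest, 0.12 N m at the stop. It moves only with the key; there is play of about 0.2 rad between them, so turn the key a little past a quarter turn to reach the stop.
- key_block: Fixed wooden block 60 (x) x 140 (y) x 45 mm high, origin at the centre of its underside, with two slots in its top at y = -35 and +35 mm, each 12 mm long along the block's y and 6 mm wide along x, 37 mm deep. One key stands in each, head up; which is where varies.
- flat_key: The key to use, 30 to 65 g, standing upright. Black rectangular head 26 wide (x) x 10 thick (y) x 38 mm high (z, up). Origin: centre of the head's underside, which rests on the block, or on the lock plate when fully home. Below: round neck 5 mm thick, 9 mm long, then a blade 10 (x) x 4 (y) mm with tapered tip, ending 32 mm below the origin. Fits either way round.
- round_key: The other key, to be left alone: same shank, but a black round drum head 22 mm in diameter, 30 mm high; origin at the centre of the underside of the head.
- jar: Glass jar with steel cap, 68 mm in diameter, 95 mm high, origin at the centre of its underside. Bystander.
- mug: White mug, 80 mm in diameter, 90 mm high, origin at the centre of its underside. Bystander.
- notebook: Closed blue notebook lying flat, 150 x 105 x 16 mm, origin at the centre of its underside. Bystander.

How it is judged:
On the way, in this order (a step that is already met when the one before it is completed fails the run):
1. the isolator handle is on (value of joint isolator above 1.35 rad), for 0.2 s.
2. the flat-headed key is fully home in the lock, not yet turned (z of flat_key in the frame of lock_mouth between -0.003 and 0.0025 m and horizontal distance between flat_key and lock_mouth below 0.004 m and value of joint cylinder below 0.7 rad), for 0.05 s.
At the end, for the whole second after the job is handed in: The lock cylinder is held at more than 1.25 rad (72 degrees) by the flat-headed key, which is fully home in it (head within 3 mm of the lock plate and 4 mm of its centre, upright within 0.15 rad) and gripped by the fingers with more than 3 N; the isolator is on (more than 1.35 rad) (value of joint cylinder above 1.25 rad and value of joint isolator above 1.35 rad and z of flat_key in the frame of lock_mouth below 0.003 m and horizontal distance between flat_key and lock_mouth below 0.004 m and angle between flat_key's own z axis and vertical below 0.15 rad and contact force between the fingers and flat_key above 3 N); the arm keeps its last pose, push and grip.
It fails at once if the round-headed key is taken out or moved by more than 12 mm (distance of round_key from where it was at the start of the episode above 0.012 m).
It fails at once if the jar is moved by more than 30 mm or tipped (distance of jar from where it was at the start of the episode above 0.03 m or angle between jar's own z axis and vertical above 0.4 rad).
It fails at once if the mug is moved by more than 30 mm or tipped (distance of mug from where it was at the start of the episode above 0.03 m or angle between mug's own z axis and vertical above 0.4 rad).
It fails at once if the notebook is moved by more than 30 mm (distance of notebook from where it was at the start of the episode above 0.03 m).
It also fails if it takes over 72 s, if anything falls off the work surface, if the arm or the gripper's body presses on something with over 40 N, if the wrist force passes 120 N, or if a joint passes its speed limit or range.

## Working session

There is one attempt and no reset: what is moved stays moved. The work goes in short steps, Python scripts to look and compute and a tool call to move; the robot and the scene stay as the last step left them, time stands still between calls to the robot, and variables do not carry over. Pictures are saved under pics/ and viewed, at most 10 in all, crops included, and the job is handed in when it is done.

Besides the shell and the picture viewer there is one more tool, called after "Request:" as name(argument=value, ...) on one line, values as JSON. servo_tool: Moves the arm, as the interface text tells. Its arguments: {"type":"object","properties":{"slide":{"type":"array"},"spin":{"type":"array"},"grip":{"type":"array"},"grip_force":{"type":"number"}},"required":["slide","spin","grip"]}

```bash
mkdir -p pics
cat > h.py <<'E'
import numpy as np, cv2
from station import manip
from scipy.spatial.transform import Rotation as R
def ray(cam,px,st=None):
    c=manip.get_calibration(cam); K=np.array(c["intrinsics"]); u,v=px
    if cam!="wrist":
        T=np.linalg.inv(np.array(c["camera_from_world"])); d=np.linalg.inv(K)@[u,v,1]
    else:
        W=np.eye(4);W[:3,:3]=R.from_quat(st["ee_rot"]).as_matrix();W[:3,3]=st["position"]
        T=W@np.array(c["T_tool_cam"])
        x=(u-K[0,2])/K[0,0];y=(v-K[1,2])/K[1,1];r=np.hypot(x,y)+1e-12
        d=np.array([np.sin(r)*x/r,np.sin(r)*y/r,np.cos(r)])
    d=T[:3,:3]@d; return T[:3,3],d/np.linalg.norm(d)
def meet(rays):
    A=0;b=0
    for o,d in rays:
        P=np.eye(3)-np.outer(d,d);A=A+P;b=b+P@o
    x=np.linalg.solve(A,b); return x,[float(np.linalg.norm((np.eye(3)-np.outer(d,d))@(x-o))) for o,d in rays]
def atz(r,z):
    o,d=r; return o+d*(z-o[2])/d[2]
def snap(cam,fn=None):
    st=manip.sense(); im=manip.capture(cam)
    if fn: cv2.imwrite(fn,im[:,:,::-1])
    return st,im
E
python3 - <<'E'
from h import *
s={}
for c in["side","top","wrist"]:
    s[c],im=snap(c,f"pics/{c}0.png")
    cal=manip.get_calibration(c)
    if c!="wrist": print(c,np.round(np.linalg.inv(cal["camera_from_world"])[:3],2).tolist())
names=["flat_key","round_key","lock_mouth","isolator_grip","power_unit","key_block","jar","mug","notebook"]
for n in names:
    rs=[]
    for c in s:
        r=manip.spot_point(n,c)
        if r:
            print(n,c,np.round(r[0]["position"],1),round(r[0]["conf"],2))
            if r[0]["conf"]>.4: rs.append(ray(c,r[0]["position"],s[c]))
    if len(rs)>1:
        x,e=meet(rs);print("   ",np.round(x,4),np.round(e,4))
st=manip.sense();print(st["clock"],st["position"],R.from_quat(st["ee_rot"]).as_matrix().round(3).tolist(),st["gripper_width"])
E
cd pics; python3 -c "
import cv2,numpy as np
a=[cv2.imread(f'{c}0.png') for c in('side','top')]
cv2.imwrite('a.png',cv2.resize(np.vstack(a),(480,600)))"
```

```text
side [[-1.0, -0.01, 0.03, 0.51], [-0.03, 0.66, -0.75, 0.99], [-0.01, -0.75, -0.66, 1.06]]
top [[-0.03, -1.0, 0.05, 0.5], [-1.0, 0.03, 0.01, -0.1], [-0.01, -0.05, -1.0, 1.62]]
flat_key side [338.1 336.4] 0.6
flat_key top [194.4 229.1] 0.48
    [0.4937 0.3375 0.0462] [0.0026 0.0026]
round_key side [344.1 314. ] 0.4
round_key top [212.6 234. ] 0.4
lock_mouth side [321.4 176.4] 0.57
lock_mouth top [343.  209.2] 0.7
    [ 0.5483 -0.1882  0.1299] [0.0038 0.0038]
isolator_grip side [322.6 197. ] 0.79
isolator_grip top [305. 206.] 0.55
    [ 0.5514 -0.0614  0.1535] [0.0067 0.0067]
power_unit top [321.1 199.4] 0.85
key_block side [339.9 339. ] 0.57
key_block top [206.8 228.6] 0.71
key_block wrist [ 14.  357.5] 0.71
    [0.4093 0.305  0.1937] [0.1404 0.0959 0.1891]
jar side [251.9 288.3] 0.71
jar top [250.6 159.1] 0.54
    [ 0.7447  0.142  -0.0215] [0.001 0.001]
mug side [267.9 354.8] 0.62
mug top [188.7 181.7] 0.6
    [0.6672 0.3676 0.0052] [0.0021 0.0021]
notebook side [376.4 151.7] 0.68
notebook top [429.7 259.3] 0.7
notebook wrist [ 16.  360.4] 0.77
    [ 0.3555 -0.502   0.0058] [0.0041 0.0025 0.0017]
1.5 [0.25983718 0.56845315 0.22868577] [[-0.909, 0.416, 0.0], [0.416, 0.909, 0.0], [-0.0, 0.0, -1.0]] 1.0025198170474028
```

View pics/top0.png

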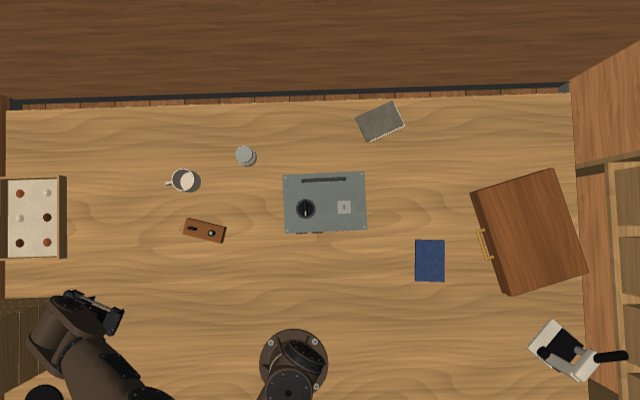

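View pics/side0.png

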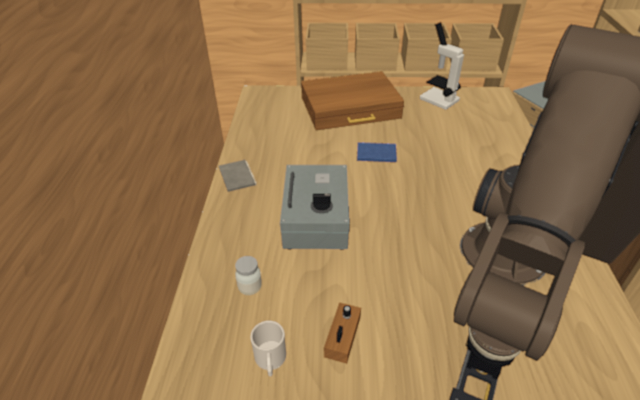

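The top view shows the unit at about (325,203), with the handle at (305,208) and the lock plate at (344,207). The flat key is at (192,229) and the round key at (211,233). In the side view, the flat key is the nearer head on the block, at (339,334). I'll go to the isolator first and look from close by.

Request:
servo_tool(slide=[[1, -2, 3.6], [2, -4, 3.6], [10, -27, 3.6], [10, -27, 3.6], [10, -27, 3.6], [10, -27, 3.6], [10, -27, 3.6], [10, -27, 3.6], [10, -27, 3.6], [10, -27, 3.6], [10, -27, 3.6], [10, -27, 3.6], [10, -27, 3.6], [10, -27, 3.6], [10, -27, 3.6], [10, -27, 3.6], [10, -27, 3.6], [10, -27, 3.6], [10, -27, 3.6], [10, -27, 3.6]], spin=[0, 0, 4, 4, 4, 4, 4, 4, 4, 4, 4, 4, 4, 4, 4, 4, 4, 4, 4, 4], grip=[1, 1, 1, 1, 1, 1, 1, 1, 1, 1, 1, 1, 1, 1, 1, 1, 1, 1, 1, 1])

```text
clock: 3.17
position: [0.5101, -0.1084, 0.3182]
ee_rot: [0.007, 1.0, 0.0, -0.0]
force: [-0.6, 0.1, 0.5]
gripper_width: 1.0
grip_force: 0.0
```

```bash
cat > look.py <<'E'
import sys
from h import *
tag=sys.argv[1]; names=sys.argv[2].split(","); cams=sys.argv[3].split(",")
import json,os
S={}
for c in cams: S[c],_=snap(c,f"pics/{c}{tag}.png")
print("tcp",S[cams[0]]["position"].round(4),"yawY",np.degrees(np.arctan2(*R.from_quat(S[cams[0]]["ee_rot"]).as_matrix()[[1,0],1])).round(2),"t",manip.sense()["clock"])
db=json.load(open("db.json")) if os.path.exists("db.json") else {}
for n in names:
    for c in cams:
        for r in manip.spot_point(n,c)[:2]:
            o,d=ray(c,r["position"],S[c])
            print(n,c,np.round(r["position"],1),round(r["conf"],2))
            if r["conf"]>.4 : db.setdefault(n,[]).append([o.tolist(),d.tolist()]);break
    if len(db.get(n,[]))>1:
        x,e=meet([(np.array(o),np.array(d)) for o,d in db[n]]);print("   ",x.round(4),np.round(e,4))
json.dump(db,open("db.json","w"))
E
python3 look.py 1 isolator_grip,lock_mouth wrist,top,side; python3 -c "
from h import *;print(np.round(manip.get_calibration('wrist')['T_tool_cam'],3),manip.get_calibration('wrist')['intrinsics'])"
```

```text
tcp [ 0.5101 -0.1084  0.3182] yawY 89.24 t 3.3167
isolator_grip wrist [362.9 224.6] 0.59
isolator_grip top [248.8 157.2] 0.4
isolator_grip side [322.8 195.5] 0.64
    [ 0.5464 -0.0627  0.1591] [0.0025 0.0025]
lock_mouth wrist [251.3 217.6] 0.96
lock_mouth top [344.6 211.4] 0.64
lock_mouth side [322.6 176.4] 0.83
    [ 0.5448 -0.192   0.1289] [0.0043 0.0079 0.004 ]
[[-0.001 -0.967 -0.255  0.072]
 [ 1.    -0.001 -0.001 -0.   ]
 [ 0.001 -0.255  0.967 -0.157]
 [ 0.     0.     0.     1.   ]] [[309.70691629   0.         320.2616981 ]
 [  0.         309.70691629 200.77703759]
 [  0.           0.           1.        ]]
```

View pics/wrist1.png

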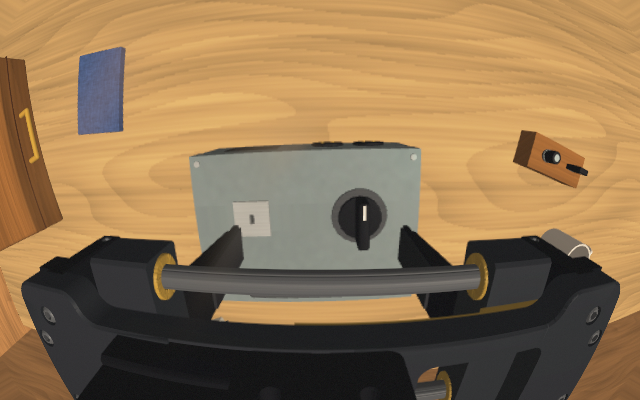

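The wrist view shows the slot at (252,218) and the handle at (363,222), with the bar along x (off). I'll take a second, closer view.

Request:
servo_tool(slide=[[0, 1.6, -2], [0, 1.6, -2], [0, 1.6, -2], [0, 1.6, -2]], spin=[0, 0, 0, 0], grip=[0, 0, 0, 0])

```text
clock: 3.95
position: [0.5098, -0.066, 0.2686]
ee_rot: [0.004, 1.0, 0.0, -0.001]
force: [-0.2, -0.4, 0.8]
gripper_width: 0.773
grip_force: 0.0
```

```bash
python3 look.py 2 isolator_grip,lock_mouth wrist
python3 - <<'E'
from h import *
# known-height intersections, wrist 1 and 2 with bench pixels
im=cv2.imread("pics/wrist2.png"); cv2.imwrite("pics/w2c.png",cv2.resize(im[90:300,170:490],(800,525),interpolation=cv2.INTER_CUBIC))
st=manip.sense()
for n,z in(("isolator_grip",.154),("lock_mouth",.124)):
    r=manip.spot_point(n,"wrist")[0]; print(n,atz(ray("wrist",r["position"],st),z).round(4))
E
```

```text
tcp [ 0.5098 -0.066   0.2686] yawY 89.53 t 4.0
isolator_grip wrist [325.5 243.6] 0.85
    [ 0.5472 -0.0623  0.16  ] [0.0019 0.0034 0.0018]
lock_mouth wrist [201.7 231.6] 0.73
    [ 0.5455 -0.1919  0.1306] [0.0031 0.0087 0.004  0.0032]
isolator_grip [ 0.5531 -0.0632  0.154 ]
lock_mouth [ 0.5525 -0.1984  0.124 ]
```

View pics/w2c.png

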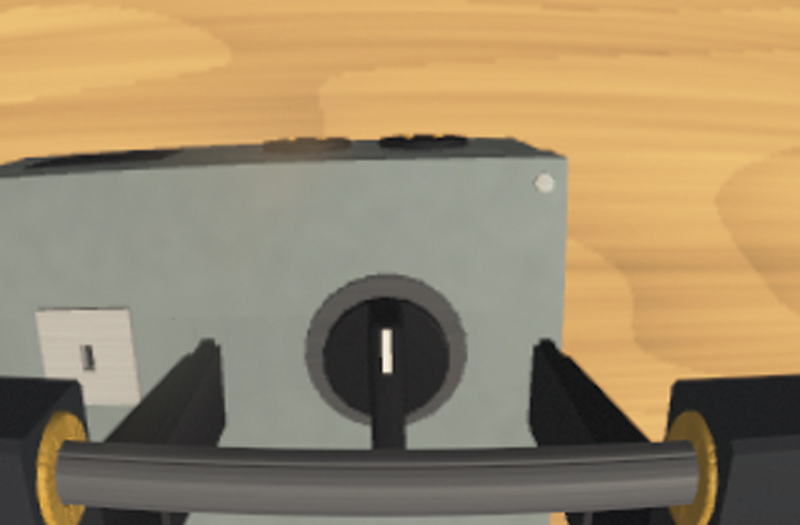

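The crop shows the slot at (204.8,232.8) in full-image pixels, the skirt disc centre near (324.4,230.8), and the bar pointing along x.

Run:
```python
from h import *
q1=[.007,1,0,0];st1=dict(position=np.array([.5101,-.1084,.3182]),ee_rot=manip.sense()["ee_rot"])
# true st1 yaw: 89.24
st1["ee_rot"]=(R.from_euler("z",-0.29,degrees=True)*R.from_quat(st1["ee_rot"])).as_quat()
st2=manip.sense()
for n,a,b,z in(("slot",(252,218.5),(204.8,232.8),.124),("disc",(359,215),(324.4,230.8),.13),("screw",(414,157),(387.8,163),.12)):
    ra,rb=ray("wrist",a,st1),ray("wrist",b,st2); print(n,[v.round(4) if hasattr(v,'round') else v for v in meet([ra,rb])],atz(ra,z).round(4),atz(rb,z).round(4))
# plate corners
for st,f in((st1,"wrist1"),(st2,"wrist2")):
    g=cv2.cvtColor(cv2.imread(f"pics/{f}.png"),cv2.COLOR_BGR2HSV)
    m=((g[...,2]>165)&(g[...,1]<40)).astype(np.uint8); m[:, 290:]=0; m[:180]=0;m[:,:150]=0
    n,l,s,c=cv2.connectedComponentsWithStats(m); k=1+s[1:,4].argmax(); print(f,s[k],c[k])
    cnt=max(cv2.findContours((l==k).astype(np.uint8),0,2)[0],key=cv2.contourArea)[:,0]
    W=np.array([atz(ray("wrist",p,st),.124)[:2] for p in cnt]).astype(np.float32)*1000
    print(cv2.minAreaRect(W))
```

```text
slot [array([ 0.5482, -0.1892,  0.1372]), [0.0002502886365887771, 0.000250288636588675]] [ 0.5522 -0.1925  0.124 ] [ 0.5535 -0.1948  0.124 ]
disc [array([ 0.5478, -0.0642,  0.1313]), [0.00044892519831608244, 0.0004489251983162708]] [ 0.5478 -0.0642  0.13  ] [ 0.5487 -0.064   0.13  ]
screw [array([ 0.4784, -0.0032,  0.1384]), [1.261871412650987e-05, 1.2618714126475178e-05]] [0.4806 0.0025 0.12  ] [0.4809 0.0008 0.12  ]
wrist1 [ 233  201   38   36 1070] [252.32523364 217.97850467]
((552.9989013671875, -193.31732177734375), (43.39470291137695, 44.56285095214844), 1.8333115577697754)
wrist2 [ 184  214   42   38 1198] [206.07929883 230.63522538]
((553.470703125, -195.25083923339844), (43.77403259277344, 44.957427978515625), 1.1607578992843628)
```

Request:
servo_tool(slide=[[1.57, 0.08, 0], [1.57, 0.08, 0], [1.57, 0.08, -1.5], [1.57, 0.08, -2.8], [1.57, 0.08, -3.8], [1.57, 0.08, -4.4], [1.57, 0.08, -4.65], [1.57, 0.08, -4.65], [1.57, 0.08, -4.65], [1.57, 0.08, -4.65], [1.57, 0.08, -4.65], [1.57, 0.08, -4.65], [1.57, 0.08, -4.65], [1.57, 0.08, -4.65], [1.57, 0.08, -4.65]], spin=[0.3, 0.3, 0.3, 0.3, 0.3, 0.3, 0.3, 0.3, 0.3, 0.3, 0.3, 0.3, 0.3, 0.3, 0.3], grip=[0, 0, 0, 0, 0, 0, 0, 0, -0.8, -0.8, -0.8, -0.8, -0.8, -0.8, -0.8], grip_force=20)

```text
clock: 5.45
position: [0.5492, -0.0627, 0.153]
ee_rot: [-0.01, 1.0, 0.002, 0.0]
force: [1.1, 14.6, 6.2]
gripper_width: 0.132
grip_force: 20.0
```

Request:
servo_tool(slide=[[0, 0.05, 0], [0, 0.05, 0], [0, 0.05, 0], [0, 0.05, 0], [0, 0.05, 0], [0, 0.05, 0], [0, 0.05, 0], [0, 0.05, 0], [0, 0.05, 0], [0, 0.05, 0], [0, 0.05, 0], [0, 0.05, 0], [0, 0.05, 0], [0, 0.05, 0], [0, 0.05, 0], [0, 0.05, 0], [0, 0.05, 0], [0, 0.05, 0], [0, 0.05, 0], [0, 0.05, 0]], spin=[-0.9, -1.8, -2.7, -3.6, -4.5, -5.4, -6.3, -7.2, -8.1, -9, -9.9, -10.8, -11.7, -12.6, -13.5, -14.4, -15, -15, -15, -15], grip=[-0.8, -0.8, -0.8, -0.8, -0.8, -0.8, -0.8, -0.8, -0.8, -0.8, -0.8, -0.8, -0.8, -0.8, -0.8, -0.8, -0.8, -0.8, -0.8, -0.8])

```text
clock: 7.12
position: [0.5501, -0.0616, 0.153]
ee_rot: [0.7, 0.714, 0.002, 0.0]
force: [5.5, 14.3, 1.6]
gripper_width: 0.136
grip_force: 20.0
```

Request:
servo_tool(slide=[[0, 0, 0], [0, 0, 0], [0, 0, 0], [0, 0, 0], [0, 0, 1.5], [0, 0, 3], [0, 0, 5], [0, 0, 5], [0, 0, 5]], spin=[0, 0, 0, 0, 0, 0, 0, 0, 0], grip=[-0.3, -0.3, -0.3, -0.3, -0.3, -0.3, -0.3, -0.3, -0.3])

```text
clock: 7.87
position: [0.5499, -0.0637, 0.2803]
ee_rot: [0.7, 0.715, 0.001, 0.002]
force: [-0.1, -0.7, -0.0]
gripper_width: 0.349
grip_force: 0.0
```

```bash
python3 look.py 3 isolator_grip wrist; python3 -c "
import cv2
from h import *
snap('top','pics/top3.png')
a=cv2.imread('pics/wrist3.png');b=cv2.imread('pics/top3.png')[160:250,260:400]
cv2.imwrite('pics/c3.png',np.hstack([cv2.resize(a,(480,300)),cv2.resize(b,(320,300))]))"
```

```text
tcp [ 0.5499 -0.0637  0.2803] yawY 1.22 t 7.9167
isolator_grip wrist [319.3 192.2] 0.74
    [ 0.548  -0.0612  0.159 ] [0.0023 0.0039 0.0017 0.0035]
```

View pics/c3.png

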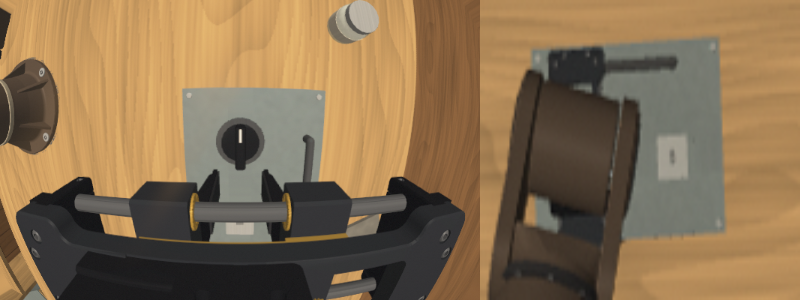

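The isolator bar now lies along y, so it is on. Next, the key block.

Request:
servo_tool(slide=[[0, 1, 0], [-2.2, 15, -1.6], [-2.2, 15, -1.6], [-2.2, 15, -1.6], [-2.2, 15, -1.6], [-2.2, 15, -1.6], [-2.2, 15, -1.6], [-2.2, 15, -1.6], [-2.2, 15, -1.6], [-2.2, 15, -1.6], [-2.2, 15, -1.6], [-2.2, 15, -1.6], [-2.2, 15, -1.6]], spin=[0, -2.2, -2.2, -2.2, -2.2, -2.2, -2.2, -2.2, -2.2, -2.2, -2.2, -2.2, -2.2], grip=[-0.1, -0.1, -0.1, -0.1, -0.1, -0.1, -0.1, -0.1, -0.1, -0.1, -0.1, -0.1, -0.1])

```text
clock: 9.1
position: [0.4938, 0.311, 0.236]
ee_rot: [0.777, 0.63, -0.001, -0.0]
force: [0.4, -0.1, -0.1]
gripper_width: 0.448
grip_force: 0.0
```

```bash
rm -f db.json; python3 look.py 4 flat_key,round_key wrist,top,side
python3 - <<'E'
import cv2
a=cv2.imread("pics/wrist4.png")[90:330,160:480];cv2.imwrite("pics/w4c.png",cv2.resize(a,(800,600)))
E
```

```text
tcp [0.4938 0.311  0.236 ] yawY -11.96 t 9.25
flat_key wrist [317.5 158.8] 0.63
flat_key top [191.4 228.9] 0.39
flat_key side [341.  338.6] 0.66
    [0.4924 0.338  0.0374] [0.0035 0.0035]
round_key wrist [314.9 219. ] 0.68
round_key top [210.  233.4] 0.57
    [0.4774 0.277  0.0657] [0.0027 0.0027]
```

View pics/w4c.png

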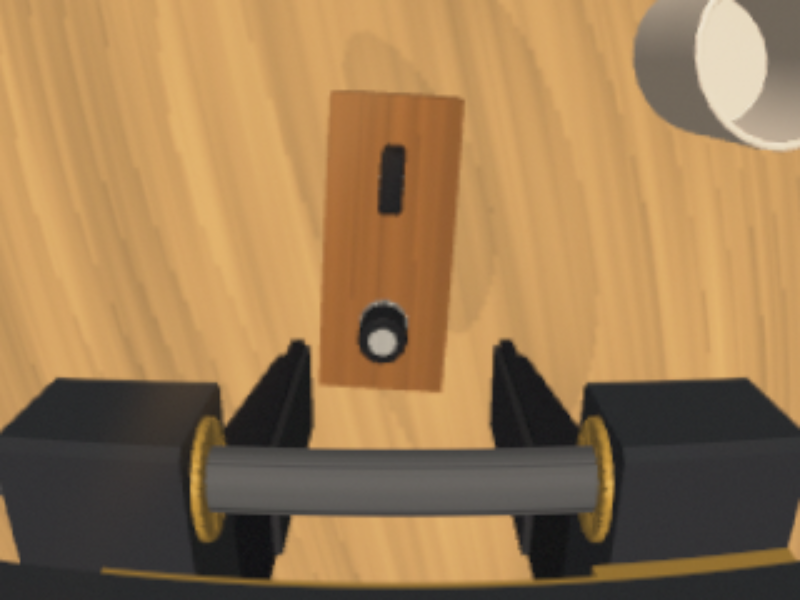

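The crop shows the flat head at about (392,180), which is (316.8,162) in full pixels, and the round key at (382,335). The block corners are at (331,91), (463,98), (441,390) and (320,383).

Run:
```python
from h import *
st=manip.sense(); f=lambda p:(160+p[0]/2.5,90+p[1]/2.5)
W=np.array([atz(ray("wrist",f(p),st),.045)[:2] for p in((331,91),(463,98),(441,390),(320,383))])
print(W.round(4).tolist(),W.mean(0)); d=W[0]+W[1]-W[2]-W[3]; a=np.degrees(np.arctan2(d[1],d[0])); print("block yaw(y axis)",a, "sizes",[np.linalg.norm(W[i]-W[(i+1)%4]).round(4) for i in range(4)])
u=d/np.linalg.norm(d); print("slot",W.mean(0)+.035*u, W.mean(0)-.035*u)
print("head top far edge mid z.083",atz(ray("wrist",f((394,146)),st),.083).round(4),"base near edge z.045",atz(ray("wrist",f((390,214)),st),.045).round(4),atz(ray("wrist",f((390,214)),st),.083).round(4))
m=manip.trace("flat_key","wrist"); print(m[0]["conf"],m[0]["position"]); ys,xs=np.nonzero(m[0]["pixels"]); print(cv2.minAreaRect(np.c_[xs,ys].astype(np.float32)))
```

```text
[[0.4774, 0.3815], [0.5346, 0.366], [0.4973, 0.2306], [0.4401, 0.2464]] [0.48732121 0.30611537]
block yaw(y axis) 74.58569136789383 sizes [np.float64(0.0592), np.float64(0.1405), np.float64(0.0593), np.float64(0.1401)]
slot [0.4966241  0.33985638] [0.47801832 0.27237435]
head top far edge mid z.083 [0.5007 0.3543 0.083 ] base near edge z.045 [0.4914 0.3209 0.045 ] [0.4933 0.3274 0.083 ]
0.81 [315.7, 162.0]
((316.0, 161.0), (26.0, 10.0), 90.0)
```

Request:
servo_tool(slide=[[0.11, 1.16, 0], [0.11, 1.16, 0], [0.11, 1.16, -1.5], [0.11, 1.16, -3], [0.11, 1.16, -4.5], [0.11, 1.16, -5.5], [0.11, 1.16, -6.3], [0.11, 1.16, -6.7], [0.11, 1.16, -6.82], [0.11, 1.16, -6.82], [0.11, 1.16, -6.82]], spin=[-0.57, -0.57, -0.57, -0.57, -0.57, -0.57, -0.57, -0.57, -0.57, -0.57, -0.57], grip=[-0.1, -0.1, -0.1, -0.1, -0.1, -0.1, -0.1, -0.1, -0.1, -0.1, -0.1])

```text
clock: 10.52
position: [0.4974, 0.3409, 0.068]
ee_rot: [0.795, 0.606, 0.001, 0.0]
force: [0.6, 0.2, 1.2]
gripper_width: 0.448
grip_force: 0.0
```

Request:
servo_tool(slide=[[0, 0, 0], [0, 0, 0], [0, 0, 0], [0, 0, 0], [0, 0, 0], [0, 0, 0], [0, 0, 0], [0, 0, 0]], spin=[0, 0, 0, 0, 0, 0, 0, 0], grip=[-0.85, -0.85, -0.85, -0.85, -0.85, -0.85, -0.85, -0.85], grip_force=10)

```text
clock: 11.18
position: [0.4964, 0.3407, 0.0669]
ee_rot: [0.795, 0.606, -0.0, -0.0]
force: [-3.8, 1.1, 2.8]
gripper_width: 0.106
grip_force: 10.0
```

Request:
servo_tool(slide=[[0, 0, 0], [0, 0, 0], [0, 0, 0], [0, 0, 0.2], [0, 0, 0.6], [0, 0, 1.2], [0, 0, 2], [0, 0, 3], [0, 0, 4.5], [0, 0, 6], [0, 0, 7.5], [0, 0, 8.6], [0, 0, 8.6]], spin=[0, 0, 0, 0, 0, 0, 0, 0, 0, 0, 0, 0, 0], grip=[-0.85, -0.85, -0.85, -0.85, -0.85, -0.85, -0.85, -0.85, -0.85, -0.85, -0.85, -0.85, -0.85], grip_force=40)

```text
clock: 12.27
position: [0.4986, 0.3413, 0.2892]
ee_rot: [0.795, 0.606, 0.006, 0.001]
force: [0.3, 0.6, -0.2]
gripper_width: 0.102
grip_force: 40.0
```

Request:
servo_tool(slide=[[0.1, -1, 0], [0.2, -2.3, 0], [0.3, -3.6, 0], [0.3, -4.9, 0], [0.4, -6.2, 0], [0.5, -7.5, 0], [0.5, -8.8, 0], [0.6, -10.1, 0], [0.6, -11.4, 0], [0.7, -12.7, 0], [0.8, -14, 0], [0.8, -15.3, 0], [0.9, -16.6, 0], [0.9, -17.9, 0], [1, -19.2, 0], [1, -20.5, 0], [1.06, -21.25, 0], [1.06, -21.25, 0], [1.06, -21.25, 0], [1.06, -21.25, 0]], spin=[1, 2.1, 3.2, 4.3, 5.4, 6.5, 7.6, 8.7, 9.8, 10.9, 12, 13.1, 14.2, 15.3, 16.4, 17.3, 17.8, 17.8, 17.8, 17.8], grip=[-0.85, -0.85, -0.85, -0.85, -0.85, -0.85, -0.85, -0.85, -0.85, -0.85, -0.85, -0.85, -0.85, -0.85, -0.85, -0.85, -0.85, -0.85, -0.85, -0.85])

```text
clock: 13.93
position: [0.5232, -0.1902, 0.282]
ee_rot: [-0.012, 1.0, 0.0, 0.0]
force: [-0.3, -0.1, -0.1]
gripper_width: 0.101
grip_force: 40.0
```

```bash
rm -f db.json; python3 look.py 5 lock_mouth,flat_key wrist,side
python3 - <<'E'
import cv2
a=cv2.imread("pics/wrist5.png")[120:340,200:440];cv2.imwrite("pics/w5c.png",cv2.resize(a,(640,587)))
E
```

```text
tcp [ 0.5232 -0.1902  0.282 ] yawY 91.33 t 14.0333
lock_mouth side [318.5 177.5] 0.83
flat_key wrist [321.7 240.9] 0.97
flat_key side [329.2 140.1] 0.56
    [ 0.5253 -0.1903  0.265 ] [0.0028 0.0028]
```

View pics/w5c.png

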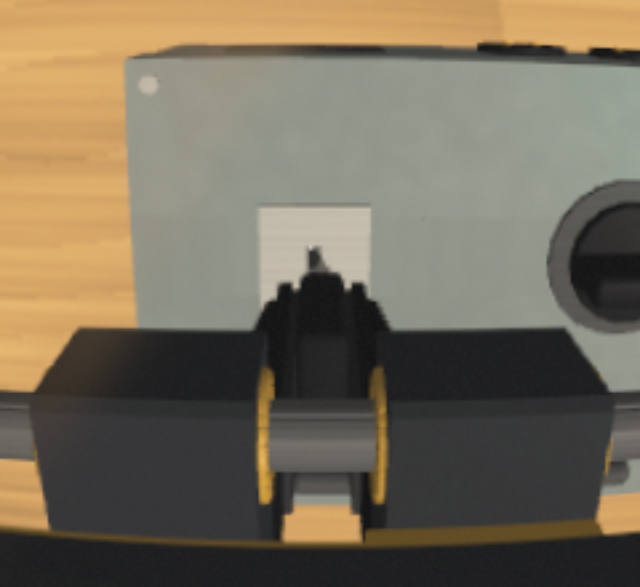

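The crop shows the plate's front edge from (258,205) to (371,205), the slot's front end at about (314,247), and the key blade just below it at about (319,265).

```bash
cat > plate.py <<'E'
import sys
from h import *
st=manip.sense()
def proj(P):
    c=manip.get_calibration("wrist");K=np.array(c["intrinsics"]);W=np.eye(4);W[:3,:3]=R.from_quat(st["ee_rot"]).as_matrix();W[:3,3]=st["position"]
    p=np.linalg.inv(W@np.array(c["T_tool_cam"]))@np.r_[P,1];r=np.hypot(*p[:2]);t=np.arctan2(r,p[2])
    return K[:2,2]+K[0,0]*t*p[:2]/r
im=cv2.imread(sys.argv[1]); g=cv2.cvtColor(im,cv2.COLOR_BGR2HSV)
m=((g[...,2]>165)&(g[...,1]<40)).astype(np.uint8);m[300:]=0;m[:150]=0;m[:,:250]=0;m[:,400:]=0
n,l,s,c=cv2.connectedComponentsWithStats(m);k=1+s[1:,4].argmax();print(s[k])
ys,xs=np.nonzero(l==k)
# subpixel-ish edges: left, right, front by row/col extremes
f=lambda px,z=.124:atz(ray("wrist",px,st),z)[:2]
rows=range(ys.min()+2,ys.min()+12)
L=np.array([f((xs[ys==r].min()-.5,r)) for r in rows]);Rr=np.array([f((xs[ys==r].max()+.5,r)) for r in rows])
cols=range(xs.min()+4,xs.max()-3);F=np.array([f((q,ys[xs==q].min()-.5)) for q in cols])
print("left y",L[:,1].mean(),"right y",Rr[:,1].mean(),"rows x",L[:,0].mean(),"front x",np.median(F[:,0]),"at y",F[:,1].mean(),"slope deg",np.degrees(np.polyfit(F[:,1],F[:,0],1)[0]))
yaw=np.radians(1.5);x0,y0=np.median(F[:,0])+.022*np.cos(yaw),(L[:,1].mean()+Rr[:,1].mean())/2;print("lock est",x0,y0+(x0-L[:,0].mean())*np.tan(yaw))
T=st["position"]
print("pred tip px",proj(T+[0,0,-.054]).round(1),"front edge of tip blade",proj(T+[-.005,0,-.050]).round(1))
print(st["clock"],T.round(4))
E
python3 plate.py pics/wrist5.png
```

```text
[ 297  198   42   37 1097]
left y -0.21515137232364356 right y -0.17080508130889266 rows x 0.5396007467438306 front x 0.5314239388233006 at y -0.19313532954285473 slope deg -1.415933440912871
lock est 0.5534163999727629 -0.1926164512043882
pred tip px [320.9 222.3] front edge of tip blade [321.  217.4]
14.2333 [ 0.5235 -0.1899  0.2821]
```

Request:
servo_tool(slide=[[0.6, -0.1, 0], [1.19, -0.13, 0], [1.19, -0.13, -1], [1.19, -0.13, -2], [1.19, -0.13, -3], [1.19, -0.13, -3.6], [1.19, -0.13, -3.84], [1.19, -0.13, -3.84], [1.19, -0.13, -3.84]], spin=[0, 0, 0, 0, 0, 0, 0, 0, 0], grip=[-0.85, -0.85, -0.85, -0.85, -0.85, -0.85, -0.85, -0.85, -0.85])

```text
clock: 14.98
position: [0.5535, -0.1938, 0.1866]
ee_rot: [-0.012, 1.0, -0.0, 0.0]
force: [-0.3, -0.2, 0.5]
gripper_width: 0.101
grip_force: 40.0
```

```bash
python3 -c "
from h import *
snap('wrist','pics/wrist6.png')
a=cv2.imread('pics/wrist6.png')[190:290,270:370];cv2.imwrite('pics/w6c.png',cv2.resize(a,(600,600),interpolation=cv2.INTER_CUBIC))"
python3 plate.py pics/wrist6.png
```

```text
[ 292  189   62   54 2349]
left y -0.21534002792036994 right y -0.1704292860009112 rows x 0.5365692055800115 front x 0.5307981413391247 at y -0.19328591473500828 slope deg -1.4043765115720652
lock est 0.552790602488587 -0.19245988473344994
pred tip px [320.9 222.2] front edge of tip blade [321.1 217.3]
15.0333 [ 0.5536 -0.1939  0.187 ]
```

View pics/w6c.png

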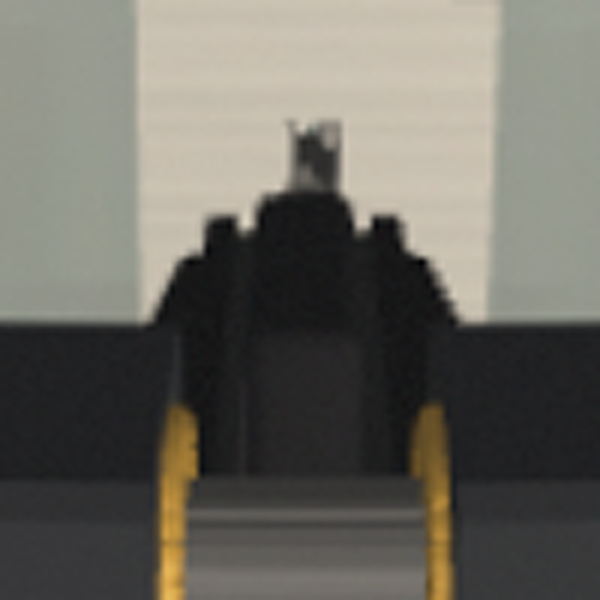

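The blade and slot overlap at crop (290–341,122–190). The plate centre column is about 317 and the key's about 306, so the key is about 1.3 mm short in y. I'll check x from the slot's front end at crop (317,122).

Run:
```python
from h import *
st=manip.sense()
for p in((317,119),(317,123)):
  for z in(.122,.124,.126): print(p,z,(atz(ray("wrist",(270+p[0]/6,190+p[1]/6),st),z)+[.006,0,0]).round(4))
```

```text
(317, 119) 0.122 [ 0.5535 -0.1926  0.122 ]
(317, 119) 0.124 [ 0.5529 -0.1926  0.124 ]
(317, 119) 0.126 [ 0.5523 -0.1927  0.126 ]
(317, 123) 0.122 [ 0.5541 -0.1926  0.122 ]
(317, 123) 0.124 [ 0.5535 -0.1926  0.124 ]
(317, 123) 0.126 [ 0.5529 -0.1926  0.126 ]
```

Request:
servo_tool(slide=[[-0.016, 0.05, 0], [-0.016, 0.05, 0], [-0.016, 0.05, -0.15], [-0.016, 0.05, -0.3], [-0.016, 0.05, -0.4], [-0.016, 0.05, -0.5], [-0.016, 0.05, -0.6], [-0.016, 0.05, -0.7], [-0.016, 0.05, -0.7]], spin=[0, 0, 0, 0, 0, 0, 0, 0, 0], grip=[-0.85, -0.85, -0.85, -0.85, -0.85, -0.85, -0.85, -0.85, -0.85])

```text
clock: 15.78
position: [0.5525, -0.1925, 0.1678]
ee_rot: [-0.012, 1.0, 0.0, -0.0]
force: [0.1, 0.1, -1.2]
gripper_width: 0.102
grip_force: 40.0
```

Request:
servo_tool(slide=[[0, 0, -0.05], [0, 0, -0.1], [0, 0, -0.14], [0, 0, -0.18], [0, 0, -0.22], [0, 0, -0.26], [0, 0, -0.3], [0, 0, -0.34], [0, 0, -0.38], [0, 0, -0.42], [0, 0, -0.46], [0, 0, -0.5], [0, 0, -0.54], [0, 0, -0.58], [0, 0, -0.62], [0, 0, -0.66], [0, 0, -0.7], [0, 0, -0.74], [0, 0, -0.76], [0, 0, -0.76]], spin=[0.6, -0.6, 0.6, -0.6, 0.6, -0.6, 0.6, -0.6, 0.6, -0.6, 0.6, -0.6, 0.6, -0.6, 0.6, -0.6, 0.6, -0.6, 0.6, 0], grip=[-0.85, -0.85, -0.85, -0.85, -0.85, -0.85, -0.85, -0.85, -0.85, -0.85, -0.85, -0.85, -0.85, -0.85, -0.85, -0.85, -0.85, -0.85, -0.85, -0.85])

```text
clock: 17.45
position: [0.5526, -0.1926, 0.1495]
ee_rot: [-0.018, 1.0, 0.0, -0.0]
force: [-0.3, -1.5, 1.2]
gripper_width: 0.1
grip_force: 40.0
```

Request:
servo_tool(slide=[[0, 0, -0.04], [0, 0, -0.08], [0, 0, -0.12], [0, 0, -0.15], [0, 0, -0.17], [0, 0, -0.19], [0, 0, -0.2], [0, 0, -0.2], [0, 0, -0.2]], spin=[0.6, -0.6, 0.6, -0.6, 0.6, -0.6, 0.6, 0, 0], grip=[-0.85, -0.85, -0.85, -0.85, -0.85, -0.85, -0.85, -0.85, -0.85])

```text
clock: 18.2
position: [0.5527, -0.1925, 0.1458]
ee_rot: [-0.011, 1.0, -0.0, 0.0]
force: [-4.7, 1.8, 14.1]
gripper_width: 0.104
grip_force: 40.0
```

```bash
rm -f db.json; python3 look.py 7 flat_key,lock_mouth side,wrist; python3 -c "
from h import *;s=manip.sense();print(s['position'],s['force'],s['moment'])"
```

```text
tcp [ 0.5527 -0.1925  0.1458] yawY 91.29 t 18.3
flat_key side [343.  340.6] 0.46
flat_key wrist [323.4 243.2] 0.65
    [ 0.6154 -0.0829 -0.4249] [0.1845 0.1845]
lock_mouth side [320.7 178.8] 0.55
lock_mouth wrist [318.7 237.3] 0.67
    [ 0.5548 -0.1939  0.1157] [0.0001 0.0001]
[ 0.55269273 -0.19254322  0.14581967] [-4.70391935  1.21978778 14.14594025] [0.52048103 1.04152707 0.00799349]
```

Request:
servo_tool(slide=[[0, 0, 0], [0, 0, 0], [0, 0, 0], [0, 0, 0], [0, 0, 0], [0, 0, 0], [0, 0, 0], [0, 0, 0], [0, 0, 0], [0, 0, 0], [0, 0, 0], [0, 0, 0], [0, 0, 0], [0, 0, 0], [0, 0, 0], [0, 0, 0], [0, 0, 0], [0, 0, 0], [0, 0, 0], [0, 0, 0]], spin=[-0.8, -1.6, -2.4, -3.2, -4, -4.8, -5.6, -6.4, -7.2, -8, -8.8, -9.6, -10.4, -11.2, -12, -12.8, -13.6, -14.4, -15, -15], grip=[-0.85, -0.85, -0.85, -0.85, -0.85, -0.85, -0.85, -0.85, -0.85, -0.85, -0.85, -0.85, -0.85, -0.85, -0.85, -0.85, -0.85, -0.85, -0.85, -0.85])

```text
clock: 20.17
position: [0.5528, -0.1924, 0.1458]
ee_rot: [0.7, 0.714, 0.0, 0.0]
force: [-3.9, 3.2, 16.0]
gripper_width: 0.108
grip_force: 40.0
```

```bash
python3 -c "
from h import *;s=manip.sense();print(s['position'],s['force'],s['moment'],s['joint_positions'],s['clock'])"
```

```text
[ 0.55280561 -0.19235476  0.14584245] [-3.92194912  3.24681752 15.98544851] [0.56316264 0.96287522 0.05173566] [-4.47763747e-01  5.29647914e-01  1.74693418e+00  2.32983046e-04
  8.63989833e-01 -4.68898456e-01] 20.1667
```

Request:
servo_tool(slide=[[0, 0, 0], [0, 0, 0], [0, 0, 0], [0, 0, 0], [0, 0, 0]], spin=[-0.4, -0.8, -1.2, -1.5, -1.5], grip=[-0.85, -0.85, -0.85, -0.85, -0.85])

```text
clock: 20.58
position: [0.5528, -0.1924, 0.1458]
ee_rot: [0.753, 0.658, 0.0, 0.0]
force: [-3.5, 3.0, 13.4]
gripper_width: 0.103
grip_force: 40.0
```

```bash
python3 -c "
from h import *;s,_=snap('wrist','pics/wrist8.png');s=manip.sense();print(s['position'],s['force'],s['moment'],s['joint_positions'],s['clock'])
print(np.degrees(np.arctan2(*R.from_quat(s['ee_rot']).as_matrix()[[1,0],1])))
a=cv2.imread('pics/wrist8.png');cv2.imwrite('pics/w8c.png',np.hstack([cv2.resize(a,(400,250)),cv2.resize(a[180:280,260:380],(300,250))]))"
```

```text
[ 0.55280494 -0.19235296  0.14584411] [-3.93022243  4.12057006 13.48526004] [0.49078612 0.92632809 0.11527947] [-4.47761321e-01  5.29649414e-01  1.74692531e+00  2.32567979e-04
  8.64013467e-01 -3.15370964e-01] 20.6333
-7.594052688196473
```

View pics/w8c.png

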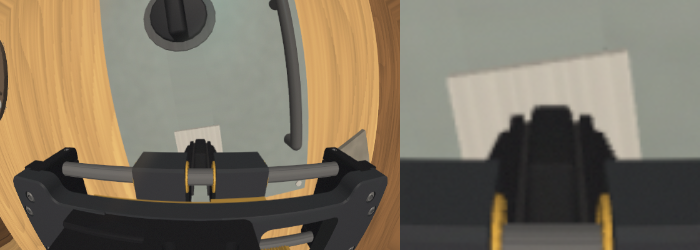

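Request:
servo_tool(slide=[[0, 0, 0], [0, 0, 0], [0, 0, 0]], spin=[-0.3, -0.6, -0.6], grip=[-0.85, -0.85, -0.85])

```text
clock: 20.88
position: [0.5529, -0.1923, 0.1458]
ee_rot: [0.773, 0.634, 0.0, 0.0]
force: [-3.8, 4.0, 14.2]
gripper_width: 0.103
grip_force: 40.0
```

```bash
python3 -c "
from h import *
for i in range(3):
  s=manip.sense();print(s['position'],s['force'],s['moment'],s['gripper_width']);manip.capture('wrist')
print(np.degrees(np.arctan2(*R.from_quat(s['ee_rot']).as_matrix()[[1,0],1])))"
```

```text
[ 0.55285463 -0.19230853  0.1458487 ] [-3.82492909  3.97820644 14.22812959] [0.59400889 0.87357214 0.292142  ] 0.10262463815472929
[ 0.55284697 -0.19235263  0.14583781] [-3.11310622  3.67823159 13.76566348] [0.58793902 0.87236395 0.34891034] 0.10457337141976923
[ 0.55283605 -0.19231378  0.14581378] [-3.49499285  4.54617497 13.88186018] [0.5626226  0.91735927 0.26152322] 0.10291129439548793
-11.159895092084325
```

The turning moment has jumped from 0.12 to about 0.3 N m, so the cylinder is at the stop. The key's height hasn't changed and the grip is firm, so I'm handing in.

```bash
python3 -c "
from station import manip;print(manip.hand_in())"
```

```text
the job is handed in; nothing more can be done
None
```

I handed the job in at about 21 s: the isolator is on, and the flat key is fully home, turned clockwise to the stop and held there with a 40 N grip; no verdict was returned.

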